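# Load a solar module into the light tester

## Task

Take the module with the dark-blue solar cells out of the wooden rack, tilt its lower edge into the slot of the aluminium carriage beneath the two orange noses, and straighten it until it stands upright. Then slide the loaded carriage by its red handle under the blue light canopy, fully home, and let go, with the module still upright in its slot. Leave the copper-faced blank in the rack and the other things on the bench where they are.

Things in the scene. Friction and masses are not known exactly. Their poses are not given: they have to be found in the camera images.
- module_centre (a point): The solar module to load: a rigid flat plate 8 mm thick (own x), 130 mm wide (own y), 95 mm high (own z), 0.1 to 0.2 kg, white frame, dark-blue cells with silver lines on both faces. This point is its centre, half-way up (47.5 mm above its lower edge). It starts upright in one of the rack's two slots; either face may look to the front at the end.
- blank_centre (a point): A blank of the same size and shape as the module (8 x 130 x 95 mm, same axes), white frame with plain copper-brown faces, upright in the other slot of the rack; this point is its centre. To be left alone.
- rack: Fixed wooden rack, 170 x 150 mm, origin under its centre on the bench. Two slots along its y, at x = -40 and x = +40 mm; slot floor 12 mm above the bench, 12 mm wide, walls 6 mm thick reaching 37 mm above the bench, closed at the ends 69 mm from the middle. Plates in it stick out 70 mm and are lifted straight up.
- slot (a point): Centre of the floor of the carriage's slot; moves with the carriage; 26 mm above the bench. Axes: x across the slot, away from the robot, towards the back posts; y along the slot; z up. Slot 13 mm wide (x -6.5 to 6.5 mm), end cheeks 20 mm high at y = +-70 mm. Back: two black posts with upright faces at x = 6.5 mm, |y| 50 to 66 mm, open between them for a finger.
- lip (a point): Middle of the upper inner edge of the black front lip of the slot (slot x = -6.5 mm, 9 mm above the slot floor; lip 8 mm thick). A thin flare leads on from it outwards (-x) at 45 degrees to about 16 mm above the floor. Axes as the slot's.
- nose (a point): Mid-way between the two orange noses, at their undersides' front edge (slot x = -11.5 mm, 100 mm above its floor; slot axes). They jut from the posts over the slot (|y| 50 to 66 mm, 8 mm thick), 5 mm above a seated module: less than the lip's height, so it cannot go in upright. It leans, top to -x, by 12 to 20 degrees, slides down in its own plane, in front of the noses, to the floor, then turns upright and stands freely.
- handle (a point): Point on the red upright handle at the left (+y) end of the carriage, 20 mm below its top: block 30 mm (x) by 12 mm (y) by 60 mm high standing on the carriage plate, its top 86 mm above the bench, 150 mm along +y from the slot's centre. Axes as the slot's. Can be pinched from above or pushed on its +y side.
- carriage (a joint): Travel of the carriage along its rails, in m: 0 at the left end, growing as it slides to the slot's -y, 0.19 fully home against its stop under the canopy. Slides freely with about 1.5 N of friction and stays where it is left.
- tester: Fixed tester, axes as the slot's, origin on the bench; the slot's centre lies at y = +60 mm with the carriage at 0 and at y = -130 mm at home. Rail bed 110 mm wide, y -215 to 245 mm. Blue canopy: x -75 to 75, y -230 to -60 mm, underside 165 mm and top 192 mm above the bench; end wall at y -235 to -225 mm; two thin posts at x = +-68, y = -68 mm.
- reel_centre (a point): Blue reel of solder, 48 mm across, 38 mm high, standing; its centre. Bystander.
- tape_centre (a point): Yellow roll of tape, 60 mm across, 18 mm high, lying flat; its centre. Bystander.
- cup_centre (a point): Terracotta cup, 64 mm across, 50 mm high; its centre. Bystander.

How it is judged:
By the outcome, as a careful person would: the job done as asked, in the order asked, and still so for the second after the job is handed in, with the robot touching nothing.
It also fails if it takes over 64 s, if anything falls off the work surface, if the arm or the gripper's body presses on something with over 40 N, if the wrist force passes 120 N, or if a joint passes its speed limit or range.

## Robot

A 7-joint arm with a two-finger parallel gripper is mounted at the origin on the work surface. World frame = base frame: x ahead of the robot, y to its left, z up, the work surface at z = 0. Lengths are in m, angles in rad, forces in N, time in s.
With the tool pointing down it reaches from about 0.35 to 0.775 m from the base axis. Payload 3.1 kg.
Tool frame: the origin (TCP) lies midway between the tips of the shut fingers; the grasp point (between the pads) lies 19 mm behind it (r.grip_point_offset is the distance from the TCP to the grasp point, in m); z points along the fingers, y is the direction in which the jaws open and shut (so a half turn about z gives the same grasp; the last joint's range is limited). The gripper opens to 85 mm and grips with 20 to 120 N. Pads are 22 mm wide; open, the fingers measure 114 mm over their backs; the gripper's body (76 mm by 85 mm) begins 54 mm behind the grasp point. The pads swing forward as they close: fully open they stand 13 mm farther back than shut.
Start: joints at [1.238, 0.311, 0.014, 1.512, -0.004, 1.319, -0.027], TCP at [0.158, -0.527, 0.231] pointing down, gripper open.
Joint ranges: [-2.7, 2.7], [-0.3, 1.91], [-1.27, 1.3], [0.12, 2.57], [-1.44, 4.58], [0.2, 2.03], [-3.05, 3.05]. Speed limits (rad/s): [2.79, 2.79, 3.14, 3.14, 3.14, 3.14, 3.14].

## Interface

Orientations are given as a unit quaternion [x, y, z, w].
In Python, from bench import r gives the robot as it stands.
- The arm moves only by the shell command python3 -m handwheel 'ROWS'. ROWS is JSON, one flat list of numbers, 7 for each row, row after row: the finger opening in cm, from 0 to 8.54, then the shift along the tool's x, y, z in cm, then the turn, a rotation vector about the tool's x, y, z in degrees. In form: [hand, dx, dy, dz, rx, ry, rz, hand, dx, dy, dz, rx, ry, rz, ...]. A call has 1 to 8 rows; each row shifts and turns the commanded pose from where the row before left it, along the tool's axes as they then stand; what a row does not reach is not made up. A row lasts 1/8 s, in which the tool goes at most 62.5 mm and 10.7 degrees, less where a joint would pass 70% of its speed; a pose out of reach is approached as far as the arm can. A call with a gripper value outside its range is refused whole. The fingers move at their own pace and stop on an object; the grip force is fixed at half the most. Time passes only in rows, so rows that do not move let the fingers close. It gives the time, the measured TCP pose, the force and the opening at its end, in the units of the state.
- r.observe(): the state, without advancing time (a new reading comes with each control period).
- r.capture(name): name is "scene" or "top" or "wrist"; returns a dict with "image" (384x512x3 uint8, red, green, blue), "z_map" (384x512 float32, m along the optical axis (not along the pixel's ray), 0 where there is no reading), "K" (3x3 intrinsics, pixels), "extrinsics" (4x4, takes a point from camera to world coordinates); the wrist camera has in their place "hand_eye" (4x4, takes a point from camera to tool coordinates, whose origin is the TCP and whose axes are the flange's). Camera axes: x right, y up, looking along -z (the intrinsics and any distortion apply to the point x, -y, -z); pixel columns grow to the right and rows downward; lengths in m; the calibration is good to about 2 mm. A picture is of the moment at which its call begins: read the wrist's pose just before it.
- r.finish_job(): hands the job in, once; it reports no verdict.
The state is a dict: "t": time; "joints": joint angles; "joint_velocities": joint speeds; "tau": joint torques, N m; "tcp_pos": TCP position; "tool_rot": TCP orientation; "wrist_force": force on the tool from outside, world axes, zero at the start; "torque": the same for the moment, N m; "gripper_width": opening from 0.0 (shut) to 1.0 (fully open).
Only numpy, scipy, OpenCV 4.12 (cv2) and the standard library are available. Lean on these libraries where they do the work, as an engineer would, in place of code of your own. Each camera call takes 0.05 s, during which the arm holds its last target.

## Working session

There is one attempt and no reset: what is moved stays moved. The work goes in short steps, Python scripts to look and compute and a shell command to move; the robot and the scene stay as the last step left them, time stands still between calls to the robot, and variables do not carry over. Pictures are saved under pics/ and viewed, and the job is handed in when it is done.

```bash
ls; mkdir -p pics; python3 - <<'E'
from bench import r
import cv2,numpy as np
o=r.observe();print(o)
for n in("scene","top","wrist"):
    c=r.capture(n);cv2.imwrite(f"pics/{n}0.png",c["image"][:,:,::-1]);np.savez(f"{n}0.npz",**c)
    print(n,c["K"].round(1).tolist(),c.get("extrinsics",c.get("hand_eye")).round(4).tolist(),c.keys())
E
```

```text
pics
{'t': 0.0, 'joints': array([ 1.23833771,  0.31177183,  0.01402004,  1.51307819, -0.00444359,
        1.31917027, -0.02718978]), 'joint_velocities': array([-0.00196125, -0.00068053,  0.00169676, -0.00130925,  0.00021149,
        0.0010774 ,  0.00088279]), 'tau': array([-4.41352853e-06, -3.79919457e+01,  1.45631307e-01, -2.30588490e+01,
        1.21224855e-02,  1.36254236e-02, -8.78552868e-06]), 'tcp_pos': array([ 0.15747596, -0.5262117 ,  0.23018724]), 'tool_rot': array([ 9.89446746e-01,  1.44892034e-01, -2.05522686e-04, -1.18051368e-03]), 'wrist_force': array([-0.3982438 , -0.2751088 ,  0.71784426]), 'torque': array([ 0.01572672, -0.02304036, -0.0277853 ]), 'gripper_width': 1.0011071863418415}
scene [[370.1, 0.0, 250.5], [0.0, 370.1, 189.7], [0.0, 0.0, 1.0]] [[0.8639, -0.351, 0.3613, 0.8836], [0.5034, 0.6267, -0.5949, -0.4277], [-0.0176, 0.6957, 0.7181, 0.7447], [0.0, 0.0, 0.0, 1.0]] dict_keys(['image', 'z_map', 'K', 'extrinsics'])
top [[441.8, 0.0, 258.5], [0.0, 441.8, 192.0], [0.0, 0.0, 1.0]] [[0.0006, 0.9938, -0.1112, 0.4618], [-0.9994, 0.0045, 0.0349, 0.1101], [0.0352, 0.1111, 0.9932, 1.1626], [0.0, 0.0, 0.0, 1.0]] dict_keys(['image', 'z_map', 'K', 'extrinsics'])
wrist [[270.2, 0.0, 260.3], [0.0, 270.2, 190.5], [0.0, 0.0, 1.0]] [[0.0002, 0.9643, 0.2649, 0.0672], [1.0, -0.0002, 0.0001, 0.0002], [0.0001, 0.2649, -0.9643, -0.1422], [0.0, 0.0, 0.0, 1.0]] dict_keys(['image', 'z_map', 'K', 'hand_eye'])
```

View pics/scene0.png

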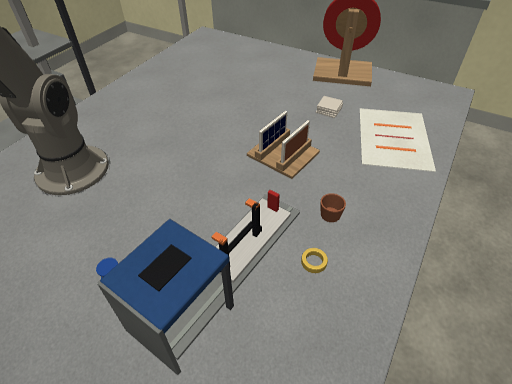

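View pics/top0.png

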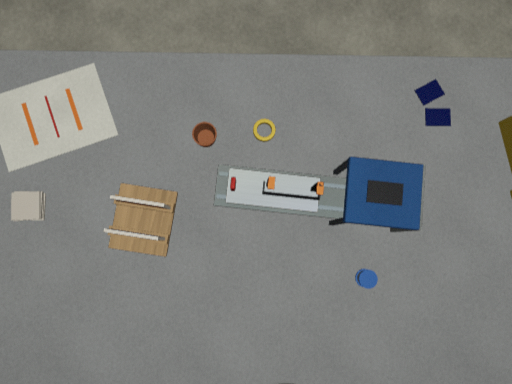

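View pics/wrist0.png

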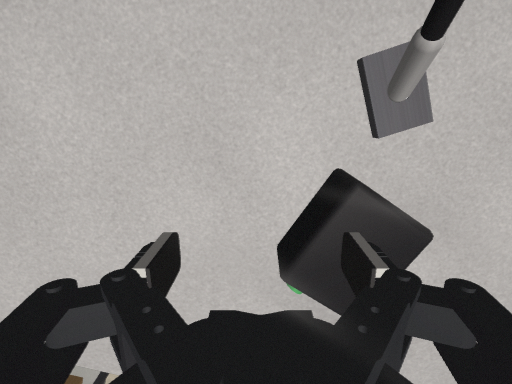

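The scene and top views show the blue-cell module in the rack slot nearer the robot (top view ~(132,235)). The blank is at ~(138,202), the noses at (271,183) and (320,187), the handle at (234,184) and the canopy at ~(385,193). Next I'll measure these.

```bash
cat > h.py <<'E'
import numpy as np,cv2
def cloud(c,T=None):
    z=c["z_map"];K=c["K"];E=c["extrinsics"] if T is None else T
    v,u=np.indices(z.shape)
    p=np.stack([(u-K[0,2])/K[0,0]*z,-(v-K[1,2])/K[1,1]*z,-z],-1)
    return p@E[:3,:3].T+E[:3,3]
def rect(P):
    (c,s,a)=cv2.minAreaRect((P[:,:2]*1000).astype(np.float32));return np.round(c,1),np.round(s,1),round(a,1)
E
python3 - <<'E'
from h import *
for n in("top","scene"):
    c=dict(np.load(n+"0.npz"));P=cloud(c);im=c["image"];hsv=cv2.cvtColor(im,cv2.COLOR_RGB2HSV);H,S,V=[hsv[...,i].astype(int) for i in range(3)]
    ok=c["z_map"]>0
    print(n,"table z",np.median(P[250:330,100:200][...,2]) if n=="top" else np.median(P[300:350,300:380][...,2]))
    x,y,z=P[...,0],P[...,1],P[...,2]
    reg=ok&(x>.2)&(x<.75)&(y>-.5)&(y<.5)
    M={"orange":(H<16)&(H>5)&(S>190)&(z>.1)&(V>150),"red":((H<5)|(H>172))&(S>150)&(z>.03),"white":(S<60)&(V>150)&(z>.06)&(y>.25),
     "canopy":(H>100)&(H<120)&(S>120)&(z>.15)&(y<0),"reel":(H>100)&(H<120)&(S>150)&(z<.06)&(z>.02)&(x<.4),"tape":(H>20)&(H<32)&(S>150),
     "wood":(H<25)&(S>60)&(z>.004)&(z<.06)&(y>.25),"carr":(S<40)&(V>150)&(z>.015)&(z<.04)&(y<.2),"blackhi":(V<60)&(z>.1)&(z<.15)&(y<.15)&(y>-.15)}
    for k,m in M.items():
        m=(m&reg).astype(np.uint8);nn,L,st,ce=cv2.connectedComponentsWithStats(m)
        for i in range(1,nn):
            if st[i,4]<12:continue
            Q=P[L==i];print(k,st[i].tolist(),"med",np.median(Q,0).round(4),"zmax",np.percentile(Q[:,2],[2,95]).round(3),rect(Q))
E
```

```text
top table z -0.00017465995096632714
red [231, 178, 4, 12, 44] med [0.603  0.1351 0.0848] zmax [0.062 0.089] (array([604.6, 136.1]), array([ 7.5, 24.9]), 89.9)
white [110, 195, 54, 12, 212] med [0.5593 0.3636 0.1063] zmax [0.088 0.11 ] (array([559.2, 363.6]), array([128.3,   8.3]), 81.2)
white [104, 228, 54, 12, 174] med [0.4791 0.3761 0.1068] zmax [0.1  0.11] (array([479.9, 374.8]), array([125.8,   7.9]), 81.0)
canopy [343, 157, 80, 73, 4139] med [ 0.5674 -0.201   0.1919] zmax [0.188 0.195] (array([ 570.4, -204.3]), array([169.9, 147.3]), 84.0)
reel [359, 270, 18, 18, 247] med [ 0.3676 -0.2048  0.0378] zmax [0.034 0.041] (array([ 368.6, -205.1]), array([43.3, 42.2]), 70.5)
tape [254, 132, 20, 9, 74] med [0.7373 0.059  0.0172] zmax [0.007 0.021] (array([739.5,  56.6]), array([50.7, 20.9]), 89.9)
wood [108, 183, 70, 73, 3364] med [0.519  0.3667 0.0124] zmax [0.007 0.038] (array([519., 369.]), array([151.2, 169.8]), 81.2)
carr [223, 168, 97, 44, 2634] med [0.5946 0.0376 0.0259] zmax [0.021 0.03 ] (array([596.6,  36.3]), array([246.3,  89.7]), 84.0)
blackhi [342, 161, 5, 8, 26] med [ 0.6
[... 1112 characters left out ...]
(array([518.9, 369.3]), array([155.3, 170.1]), 81.0)
carr [229, 198, 61, 82, 1508] med [0.6161 0.0304 0.0261] zmax [0.024 0.028] (array([597. ,  34.5]), array([240.2,  88.9]), 85.2)
carr [226, 211, 26, 34, 254] med [0.5616 0.0432 0.0261] zmax [0.024 0.028] (array([561.7,  45.8]), array([115.7,  21.8]), 83.0)
blackhi [252, 204, 8, 14, 85] med [0.6115 0.0387 0.1183] zmax [0.1   0.134] (array([611. ,  42.8]), array([17.3, 11. ]), 58.2)
blackhi [219, 241, 9, 11, 62] med [ 0.601  -0.0755  0.1132] zmax [0.101 0.125] (array([599.2, -73.3]), array([17.9,  9.9]), 46.8)
blackhi [221, 269, 10, 18, 117] med [ 0.6502 -0.1392  0.1258] zmax [0.101 0.148] (array([ 648.2, -137.6]), array([15.9,  9.2]), 40.2)
```

```bash
python3 - <<'E'
from h import *
for n in("top","scene"):
    c=dict(np.load(n+"0.npz"));P=cloud(c);im=c["image"];hsv=cv2.cvtColor(im,cv2.COLOR_RGB2HSV);H,S,V=[hsv[...,i].astype(int) for i in range(3)]
    x,y,z=P[...,0],P[...,1],P[...,2]
    th=np.deg2rad(-6);ux=np.array([np.cos(th),np.sin(th)]);uy=np.array([-ux[1],ux[0]])
    reg=(y>-.2)&(y<.2)&(x>.5)&(x<.7)
    for k,m in {"orange":(H<18)&(S>120)&(V>80)&(z>.115),"handle":((H<6)|(H>170))&(S>120)&(z>.04),"plate":(S<40)&(V>150)&(z>.02)&(z<.03),"canopy":(H>100)&(H<125)&(S>120)&(z>.185)}.items():
        m=(m&(reg|(z>.18))).astype(np.uint8);nn,L,st,ce=cv2.connectedComponentsWithStats(m)
        for i in range(1,nn):
            if st[i,4]<8:continue
            Q=P[L==i];s=Q[:,:2]@ux;t=Q[:,:2]@uy
            print(n,k,st[i].tolist(),"s",np.percentile(s,[1,50,99]).round(4),"t",np.percentile(t,[1,50,99]).round(4),"z",np.percentile(Q[:,2],[2,50,98]).round(3))
    g=c["image"][:,:,::-1]
    g=g[145:230,200:440] if n=="top" else g[180:320,160:310]
    cv2.imwrite(f"pics/{n}0z.png",cv2.resize(g,None,fx=3.3,fy=3.3,interpolation=cv2.INTER_CUBIC))
E
```

```text
top orange [268, 177, 7, 12, 76] s [0.5784 0.5923 0.6053] t [0.1003 0.1073 0.1147] z [0.13  0.134 0.138]
top orange [316, 182, 8, 12, 80] s [0.5511 0.5914 0.6055] t [-0.0168 -0.0082  0.0328] z [0.13  0.134 0.139]
top handle [231, 177, 5, 13, 48] s [0.5748 0.5862 0.6005] t [0.1935 0.1985 0.203 ] z [0.06  0.085 0.089]
top plate [226, 168, 94, 44, 2525] s [0.5453 0.5889 0.6333] t [-0.02    0.0991  0.2119] z [0.022 0.026 0.03 ]
top canopy [344, 157, 79, 73, 4119] s [0.5158 0.5854 0.6605] t [-0.2254 -0.1404 -0.0596] z [0.188 0.192 0.196]
scene orange [323, 0, 58, 31, 1000] s [0.3166 0.4112 0.4935] t [0.9293 0.9707 1.0078] z [0.183 0.242 0.278]
scene orange [245, 198, 12, 10, 62] s [0.5771 0.5876 0.7253] t [-0.0693  0.1062  0.1158] z [0.127 0.134 0.137]
scene orange [212, 232, 15, 13, 115] s [0.5773 0.5927 0.6067] t [-0.0163 -0.0096 -0.0006] z [0.128 0.134 0.137]
scene handle [323, 0, 58, 31, 983] s [0.3165 0.4117 0.4935] t [0.9293 0.9716 1.0079] z [0.183 0.242 0.278]
scene handle [268, 190, 11, 19, 169] s [0.575  0.5909 0.6027] t [0.193  0.1954 0.2037] z [0.042 0.069 0.087]
scene plate [229, 198, 61, 82, 1507] s [0.5515 0.6097 0.6318] t [-0.0139  0.0945  0.2134] z [0.024 0.026 0.029]
scene plate [226, 211, 26, 34, 254] s [0.5438 0.5539 0.5637] t [0.0517 0.1022 0.1572] z [0.024 0.026 0.028]
scene plate [216, 245, 3, 4, 8] s [0.5445 0.5473 0.5513] t [0.0239 0.0264 0.0293] z [0.025 0.026 0.027]
scene canopy [100, 220, 129, 111, 6101] s [0.5171 0.6054 0.663 ] t [-0.2261 -0.1576 -0.0625] z [0.189 0.192 0.194]
```

View pics/top0z.png

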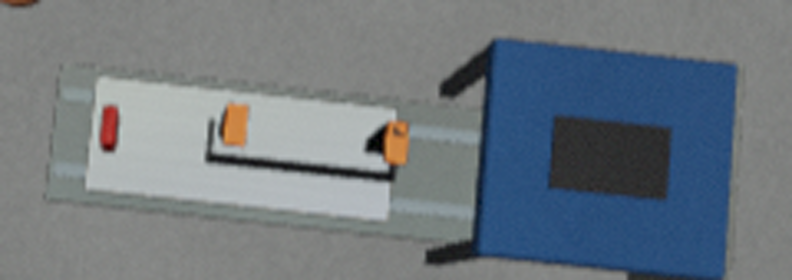

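View pics/scene0z.png

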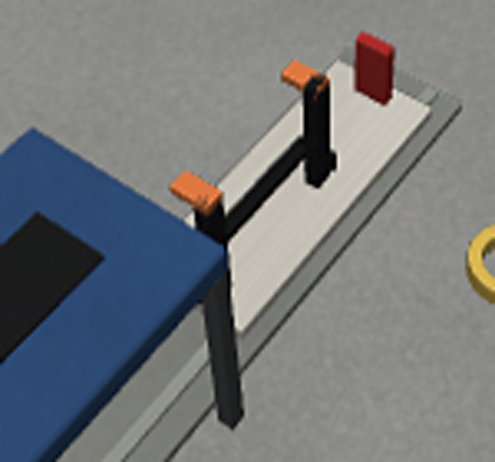

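```bash
cat >> h.py <<'E'
from scipy.spatial.transform import Rotation as Ro
def Rt(yaw,lean=0):
    # tool down, jaws (tool y) along heading yaw deg; lean: turn about tool x (deg)
    a=np.deg2rad(yaw);y=np.array([np.cos(a),np.sin(a),0]);z=np.array([0,0,-1.]);x=np.cross(y,z)
    return Ro.from_matrix(np.stack([x,y,z],1))*Ro.from_rotvec([lean,0,0],degrees=True)
def plan(o,p,R,n,hand):
    R0=Ro.from_quat(o["tool_rot"]);p0=np.array(o["tcp_pos"]);rv=(R0.inv()*R).as_rotvec(degrees=True)
    d=(np.array(p)-p0)*100
    print("total tool shift cm",R0.inv().apply(d).round(2),"turn",rv.round(2))
    for i in range(n):
        Ri=R0*Ro.from_rotvec(rv*i/n,degrees=True)
        print([hand]+Ri.inv().apply(d/n).round(2).tolist()+(rv/n).round(2).tolist())
E
python3 - <<'E'
from h import *
from bench import r
o=r.observe()
plan(o,[.40,-.12,.25],Rt(-40),8,8.5)
o2=dict(tcp_pos=[.40,-.12,.25],tool_rot=Rt(-40).as_quat())
plan(o2,[.478,.375,.22],Rt(-8.9),8,8.5)
E
```

```text
total tool shift cm [ 34.88 -31.98  -1.9 ] turn [-1.000e-01 -3.000e-02 -3.334e+01]
[8.5, 4.36, -4.0, -0.24, -0.01, -0.0, -4.17]
[8.5, 4.64, -3.67, -0.24, -0.01, -0.0, -4.17]
[8.5, 4.89, -3.32, -0.24, -0.01, -0.0, -4.17]
[8.5, 5.12, -2.96, -0.24, -0.01, -0.0, -4.17]
[8.5, 5.32, -2.58, -0.24, -0.01, -0.0, -4.17]
[8.5, 5.5, -2.19, -0.24, -0.01, -0.0, -4.17]
[8.5, 5.64, -1.78, -0.24, -0.01, -0.0, -4.17]
[8.5, 5.76, -1.37, -0.24, -0.01, -0.0, -4.17]
total tool shift cm [ 42.93 -25.84   3.  ] turn [  0.    0.  -31.1]
[8.5, 5.37, -3.23, 0.38, 0.0, 0.0, -3.89]
[8.5, 5.57, -2.86, 0.38, 0.0, 0.0, -3.89]
[8.5, 5.75, -2.47, 0.38, 0.0, 0.0, -3.89]
[8.5, 5.91, -2.08, 0.38, 0.0, 0.0, -3.89]
[8.5, 6.04, -1.67, 0.38, 0.0, 0.0, -3.89]
[8.5, 6.14, -1.26, 0.38, 0.0, 0.0, -3.89]
[8.5, 6.21, -0.84, 0.38, 0.0, 0.0, -3.89]
[8.5, 6.25, -0.42, 0.38, 0.0, 0.0, -3.89]
```

```bash
python3 -m handwheel '[8.5,4.4,-4,-0.2,0,0,-4.2, 8.5,4.6,-3.7,-0.2,0,0,-4.2, 8.5,4.9,-3.3,-0.2,0,0,-4.2, 8.5,5.1,-3,-0.2,0,0,-4.2, 8.5,5.3,-2.6,-0.3,0,0,-4.2, 8.5,5.5,-2.2,-0.3,0,0,-4.2, 8.5,5.6,-1.8,-0.3,0,0,-4.2, 8.5,5.8,-1.4,-0.3,0,0,-4]'
```

```text
t: 1.15
tcp_pos: [0.3987, -0.1175, 0.2514]
tool_rot: [0.906, 0.424, -0.0, 0.0]
wrist_force: [1.4, -1.1, 0.1]
gripper_width: 0.992
```

```bash
python3 -m handwheel '[8.5,5.4,-3.2,0.3,0,0,-4, 8.5,5.5,-2.8,0.3,0,0,-4, 8.5,5.7,-2.4,0.3,0,0,-4, 8.5,5.8,-2,0.3,0,0,-4, 8.5,5.9,-1.7,0.3,0,0,-4, 8.5,6,-1.3,0.3,0,0,-4, 8.5,6,-0.9,0.3,0,0,-4, 8.5,4,-0.4,0.3,0,0,-3.1]'
```

```text
t: 2.15
tcp_pos: [0.4652, 0.35, 0.2266]
tool_rot: [0.758, 0.652, -0.0, -0.001]
wrist_force: [0.8, -0.1, -0.0]
gripper_width: 0.997
```

```bash
python3 - <<'E'
from h import *
from bench import r
o=r.observe();print(o["tcp_pos"],o["wrist_force"],o["joints"].round(2))
plan(o,[.479,.3755,.20],Rt(-8.9),2,8.5)
E
```

```text
[0.46523924 0.34998896 0.22655411] [ 0.82708291 -0.1456266  -0.035021  ] [-0.13  0.5  -0.82  1.4   0.36  1.4  -1.1 ]
total tool shift cm [2.73 0.98 2.66] turn [-0.09 -0.04  0.31]
[8.5, 1.36, 0.49, 1.33, -0.05, -0.02, 0.16]
[8.5, 1.36, 0.49, 1.33, -0.05, -0.02, 0.16]
```

```bash
python3 -m handwheel '[8.5,1.4,0.5,0.6,0,0,0.2, 8.5,1.3,0.5,0.6,0,0,0.1]'; python3 - <<'E'
from h import *
from bench import r
o=r.observe();c=r.capture("wrist")
T=np.eye(4);T[:3,:3]=Ro.from_quat(o["tool_rot"]).as_matrix();T[:3,3]=o["tcp_pos"];T=T@c["hand_eye"]
P=cloud(c,T);cv2.imwrite("pics/wrist1.png",c["image"][:,:,::-1]);np.savez("wrist1.npz",P=P,**c)
print(o["tcp_pos"])
im=c["image"];z=P[...,2];hsv=cv2.cvtColor(im,cv2.COLOR_RGB2HSV)
m=((hsv[...,1]<60)&(hsv[...,2]>140)&(z>.095)&(z<.12)).astype(np.uint8)
nn,L,st,ce=cv2.connectedComponentsWithStats(m)
for i in range(1,nn):
    if st[i,4]>40:
        Q=P[L==i];print(st[i],np.median(Q,0).round(4),rect(Q))
E
```

```text
t: 2.4
tcp_pos: [0.481, 0.3713, 0.2144]
tool_rot: [0.762, 0.648, -0.001, 0.001]
wrist_force: [0.3, -0.3, 0.6]
gripper_width: 0.995
[0.48099584 0.37128525 0.21442756]
[ 332  113   17  133 1072] [0.5574 0.3698 0.1066] (array([556.7, 363.9]), array([129.5,   8.4]), 81.4)
[ 251  114   11  132 1102] [0.4786 0.3812 0.1066] (array([477.9, 376.2]), array([128.7,   9.1]), 81.2)
```

View pics/wrist1.png

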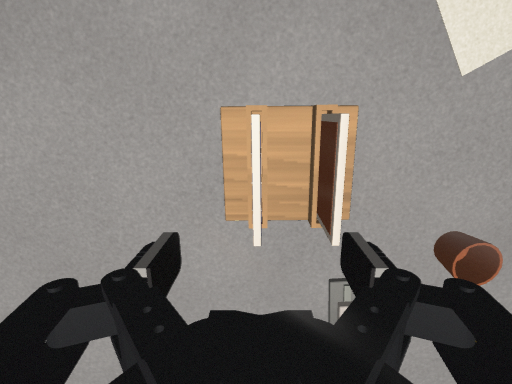

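```bash
python3 - <<'E'
from h import *
from bench import r
plan(r.observe(),[.4782,.376,.066],Rt(-8.8),4,8.5)
E
```

```text
total tool shift cm [ 0.35 -0.38 14.74] turn [-0.03  0.05 -0.45]
[8.5, 0.09, -0.1, 3.68, -0.01, 0.01, -0.11]
[8.5, 0.09, -0.1, 3.68, -0.01, 0.01, -0.11]
[8.5, 0.09, -0.1, 3.68, -0.01, 0.01, -0.11]
[8.5, 0.08, -0.1, 3.68, -0.01, 0.01, -0.11]
```

```bash
python3 -m handwheel '[8.5,0.2,-0.2,2,0,0,-0.4, 8.5,0.2,-0.2,4,0,0,0, 8.5,0,0,4,0,0,0, 8.5,0,0,3,0,0,0, 8.5,0,0,1.7,0,0,0, 8.5,0,0,0,0,0,0]'
```

```text
t: 3.2
tcp_pos: [0.477, 0.3749, 0.0674]
tool_rot: [0.759, 0.651, -0.001, 0.0]
wrist_force: [0.6, 1.2, -0.7]
gripper_width: 0.996
```

```bash
python3 - <<'E'
from h import *
from bench import r
o=r.observe()
plan(o,[.4782,.376,.066],Rt(-8.8),1,8.5)
E
```

```text
total tool shift cm [0.13 0.1  0.14] turn [-0.05  0.14 -0.03]
[8.5, 0.13, 0.1, 0.14, -0.05, 0.14, -0.03]
```

Close gently, with the small correction.

```bash
python3 -m handwheel '[8.5,0.1,0.1,0.1,0,0,0, 5,0,0,0,0,0,0, 3,0,0,0,0,0,0, 1,0,0,0,0,0,0, 0,0,0,0,0,0,0, 0,0,0,0,0,0,0, 0,0,0,0,0,0,0]'
```

```text
t: 4.08
tcp_pos: [0.4779, 0.3777, 0.0675]
tool_rot: [0.759, 0.651, 0.0, -0.0]
wrist_force: [0.2, 0.7, 1.1]
gripper_width: 0.083
```

```bash
python3 -m handwheel '[0,0,0,-1,0,0,0, 0,0,0,-2,0,0,0, 0,0,0,-3,0,0,0, 0,0,0,-4,0,0,0, 0,0,0,-4,0,0,0, 0,0,0,-2,0,0,0, 0,0,0,0,0,0,0]'; python3 - <<'E'
from h import *
from bench import r
o=r.observe()
for n in("scene","wrist"):
    c=r.capture(n);cv2.imwrite(f"pics/{n}2.png",c["image"][:,:,::-1])
E
```

```text
t: 4.95
tcp_pos: [0.4785, 0.3789, 0.2306]
tool_rot: [0.759, 0.651, 0.003, -0.0]
wrist_force: [-0.1, -0.2, -1.8]
gripper_width: 0.082
```

View pics/scene2.png

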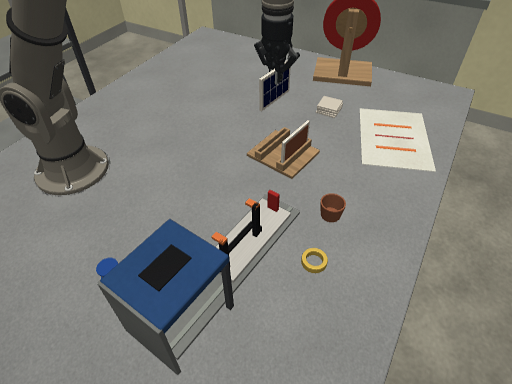

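View pics/wrist2.png

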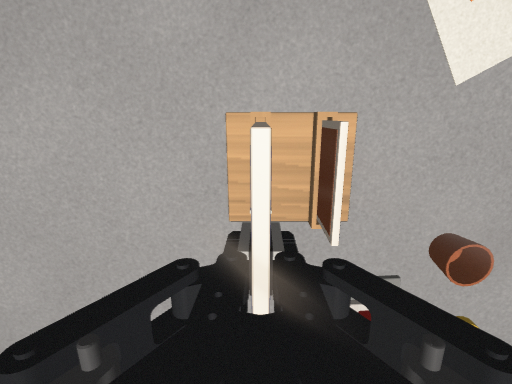

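```bash
cat >> h.py <<'E'
TH=np.deg2rad(-6);UX=np.array([np.cos(TH),np.sin(TH),0]);UY=np.array([-UX[1],UX[0],0]);Z=np.array([0,0,1.])
def tcp_for(lean,fb_x,fb_z,up,S=.589,Tt=.0505,D=.0555):
    a=np.deg2rad(lean);u=-np.sin(a)*UX+np.cos(a)*Z;n=np.cos(a)*UX+np.sin(a)*Z
    return (S+fb_x)*UX+Tt*UY+(.026+fb_z)*Z+.004*n+(D+up)*u
E
python3 - <<'E'
from h import *
from bench import r
print(Rt(-6,-14).apply([0,0,-1]),tcp_for(14,-.00275,.001,0))
t=tcp_for(14,-.00275,.001,.13);print(t)
plan(r.observe(),t,Rt(-6,-14),8,0)
E
```

```text
[-0.24059662  0.02528772  0.97029573] [ 0.57882396 -0.01005868  0.0818191 ]
[ 0.5475464  -0.00677128  0.20795754]
total tool shift cm [-36.89  12.73   1.94] turn [-14.     0.36  -2.71]
[0, -4.61, 1.59, 0.24, -1.75, 0.05, -0.34]
[0, -4.62, 1.56, 0.29, -1.75, 0.05, -0.34]
[0, -4.63, 1.52, 0.33, -1.75, 0.05, -0.34]
[0, -4.64, 1.48, 0.37, -1.75, 0.05, -0.34]
[0, -4.65, 1.44, 0.41, -1.75, 0.05, -0.34]
[0, -4.66, 1.4, 0.45, -1.75, 0.05, -0.34]
[0, -4.67, 1.36, 0.49, -1.75, 0.05, -0.34]
[0, -4.67, 1.32, 0.53, -1.75, 0.05, -0.34]
```

```bash
python3 -m handwheel '[0,-4.6,1.5,0,-1.8,0,-0.3, 0,-4.6,1.5,0.1,-1.8,0,-0.3, 0,-4.6,1.5,0.2,-1.7,0,-0.3, 0,-4.6,1.5,0.3,-1.7,0,-0.3, 0,-4.6,1.4,0.3,-1.8,0,-0.4, 0,-4.6,1.4,0.3,-1.8,0,-0.4, 0,-4.6,1.4,0.4,-1.7,0,-0.4, 0,-4,1.2,0.4,-1.7,0,-0.3]'; python3 - <<'E'
from h import *
from bench import r
o=r.observe()
plan(o,tcp_for(14,-.00275,.001,.13),Rt(-6,-14),2,0)
E
```

```text
t: 6.05
tcp_pos: [0.5435, 0.0007, 0.2182]
tool_rot: [0.738, 0.664, 0.078, 0.092]
wrist_force: [0.2, -0.0, -2.5]
gripper_width: 0.084
total tool shift cm [-0.7   0.22  1.11] turn [-0.14  0.42 -0.04]
[0, -0.35, 0.11, 0.56, -0.07, 0.21, -0.02]
[0, -0.35, 0.11, 0.56, -0.07, 0.21, -0.02]
```

```bash
python3 -m handwheel '[0,-0.6,0.2,0.5,-0.1,0.4,0, 0,0,0,0.4,0,0,0, 0,0,0,0,0,0,0]'; cat > look.py <<'E'
import sys
from h import *
from bench import r
n=sys.argv[1]
o=r.observe();c=r.capture("wrist")
T=np.eye(4);T[:3,:3]=Ro.from_quat(o["tool_rot"]).as_matrix();T[:3,3]=o["tcp_pos"];Tc=T@c["hand_eye"]
P=cloud(c,Tc);cv2.imwrite(f"pics/wrist{n}.png",c["image"][:,:,::-1]);np.savez(f"wrist{n}.npz",P=P,**c)
for k in("scene","top"):
    cc=r.capture(k);cv2.imwrite(f"pics/{k}{n}.png",cc["image"][:,:,::-1]);np.savez(f"{k}{n}.npz",P=cloud(cc),**cc)
print(o["tcp_pos"],Ro.from_quat(o["tool_rot"]).as_matrix().round(4).tolist(),o["wrist_force"])
im=c["image"];hsv=cv2.cvtColor(im,cv2.COLOR_RGB2HSV);H,S,V=[hsv[...,i].astype(int) for i in range(3)];z=P[...,2]
for k,m in {"orange":(H<18)&(S>120)&(V>80)&(z>.125)&(z<.15),"handle":((H<6)|(H>170))&(S>120)&(z>.07)&(z<.1),"plate":(S<40)&(V>140)&(z>.02)&(z<.032)}.items():
    nn,L,st,ce=cv2.connectedComponentsWithStats(m.astype(np.uint8))
    for i in range(1,nn):
        if st[i,4]<30:continue
        Q=P[L==i];s=Q@UX;t=Q@UY
        print(k,st[i].tolist(),"s",np.percentile(s,[1,50,99]).round(4),"t",np.percentile(t,[1,50,99]).round(4),"z",np.percentile(Q[:,2],[2,50,98]).round(3),rect(Q))
# module in tool frame
Q=(P-T[:3,3])@T[:3,:3]
m=(S<60)&(V>140)&(abs(Q[...,1])<.02)&(Q[...,2]<.08)&(c["z_map"]>0)&(c["z_map"]<.3)&(Q[...,0]>-.08)&(Q[...,0]<.08)
nn,L,st,ce=cv2.connectedComponentsWithStats(m.astype(np.uint8))
for i in range(1,nn):
    if st[i,4]>100:
        q=Q[L==i];print("module",st[i].tolist(),"tool x",np.percentile(q[:,0],[1,50,99]).round(4),"y",np.percentile(q[:,1],[2,50,98]).round(4),"z",np.percentile(q[:,2],[2,50,98]).round(4))
E
python3 look.py 3
```

```text
t: 6.42
tcp_pos: [0.5475, -0.001, 0.2108]
tool_rot: [0.736, 0.665, 0.082, 0.09]
wrist_force: [-0.4, 0.3, -0.9]
gripper_width: 0.081
[ 0.54750458 -0.00097205  0.21079785] [[0.1008, 0.9654, 0.2405], [0.9949, -0.0982, -0.0226], [0.0018, 0.2415, -0.9704]] [-0.38811265  0.31666348 -0.93817505]
orange [273, 127, 36, 20, 640] s [0.5756 0.5883 0.605 ] t [0.1001 0.1078 0.1151] z [0.129 0.134 0.135] (array([598.5,  45. ]), array([15.4, 30.3]), 83.8)
handle [253, 22, 35, 20, 580] s [0.572  0.5851 0.6007] t [0.1933 0.1976 0.2047] z [0.072 0.085 0.087] (array([604. , 136.6]), array([11.9, 29.5]), 83.3)
plate [217, 27, 79, 208, 8779] s [0.543  0.568  0.6302] t [-0.0138  0.1459  0.2129] z [0.024 0.026 0.027] (array([594.3,  34. ]), array([239.3,  90.1]), 84.1)
plate [271, 140, 21, 89, 1537] s [0.6045 0.6187 0.6316] t [-0.0201  0.0401  0.0869] z [0.024 0.026 0.027] (array([619.1, -28.9]), array([120. ,  28.2]), 84.9)
module [250, 127, 22, 188, 3546] tool x [-0.018   0.0282  0.0627] y [-0.0036 -0.      0.0039] z [-0.0403 -0.0391 -0.0378]
```

View pics/wrist3.png

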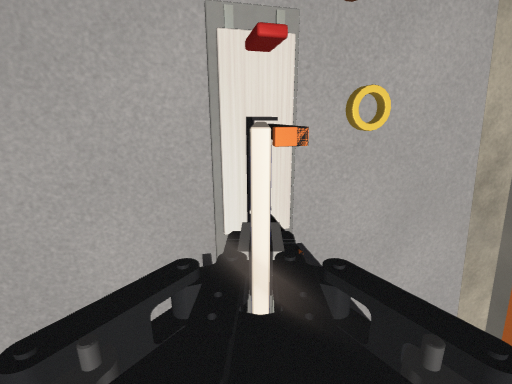

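View pics/scene3.png

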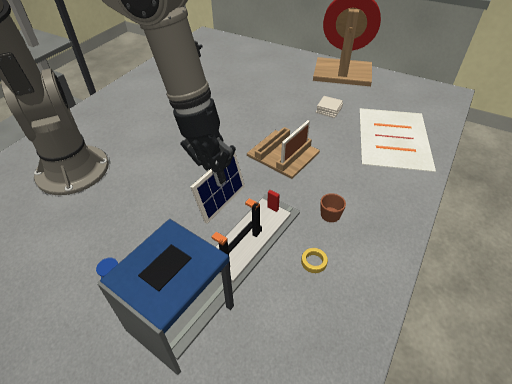

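```bash
python3 - <<'E'
from h import *
for n in("wrist3","scene0","top0"):
    d=dict(np.load(n+".npz"));P=d["P"] if "P" in d else cloud(d)
    s=P@UX;t=P@UY;z=P[...,2]
    m=(s>.56)&(s<.61)&(t>-.02)&(t<.125)&(z>.02)&(z<.15)
    S,T,Zz=s[m]*1000,t[m]*1000,z[m]*1000
    print(n)
    for lo in range(28,48,3):
        k=(Zz>=lo)&(Zz<lo+3)&(T>0)&(T<105)
        if k.sum()>5: print("z",lo,k.sum(),np.percentile(S[k],[2,25,50,75,98]).round(1))
    k=(Zz>29)&(Zz<48)&(T>110)
    print("cheek t",np.percentile(T[k],[2,50,98]).round(1) if k.sum()>3 else None, np.percentile(S[k],[2,50,98]).round(1) if k.sum()>3 else None)
E
python3 - <<'E'
import cv2
i=cv2.imread('pics/wrist3.png')[100:260,200:330]
cv2.imwrite('pics/wrist3z.png',cv2.resize(i,None,fx=3.7,fy=3.7,interpolation=cv2.INTER_CUBIC))
E
```

```text
wrist3
z 28 39 [572.5 572.9 573.  573.1 573.3]
z 31 46 [572.7 572.9 573.  573.2 573.4]
z 34 29 [572.6 573.  573.1 573.2 573.3]
z 40 123 [572.  572.5 572.9 573.1 574. ]
z 43 11 [571.9 572.5 573.  573.1 594.6]
cheek t [111.8 120.8 123. ] [572.4 581.2 604.7]
scene0
z 28 54 [579.5 581.6 592.7 604.7 609.4]
z 31 25 [579.1 580.3 580.8 581.5 601.6]
z 34 35 [577.  579.  580.2 580.8 604.2]
z 37 56 [573.8 576.  577.8 579.2 602.7]
z 40 45 [572.2 573.8 575.1 577.1 601.7]
z 43 10 [574.2 574.8 575.9 596.8 605.7]
cheek t [110.4 117.5 123.4] [573.1 580.3 606. ]
top0
z 28 101 [560.4 568.3 587.2 601.  609.4]
z 31 18 [567.3 575.5 582.6 583.2 603.4]
z 34 22 [577.2 580.8 581.6 582.9 583.4]
z 37 46 [575.6 578.3 579.8 580.9 582.7]
z 40 38 [574.8 576.  577.2 578.6 580.9]
z 43 18 [574.4 575.1 575.6 576.  577.3]
cheek t [110.2 119.1 122.8] [574.2 587.5 607.9]
```

View pics/wrist3z.png

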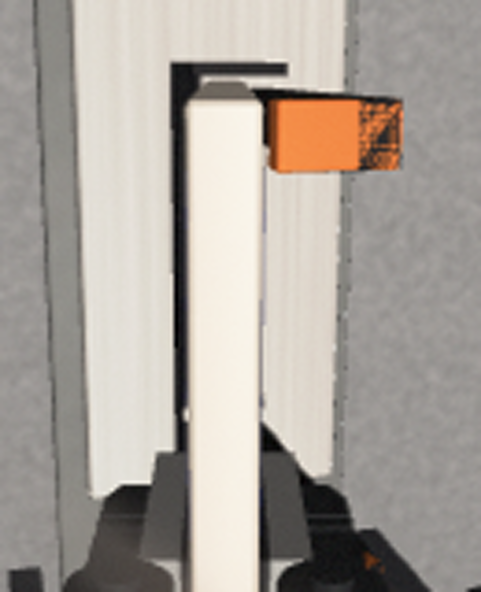

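```bash
sed -i 's/S=.589,Tt=.0505,D=.0555/S=.5873,Tt=.0512,D=.0558/' h.py; python3 - <<'E'
from h import *
from bench import r
plan(r.observe(),tcp_for(14,-.00275,.001,.03),Rt(-6,-14),1,0)
E
```

```text
total tool shift cm [-0.51 -0.28 10.29] turn [ 0.09 -0.12  0.19]
[0, -0.51, -0.28, 10.29, 0.09, -0.12, 0.19]
```

```bash
python3 -m handwheel '[0,-0.5,-0.3,1,0.1,-0.1,0.2, 0,0,0,3,0,0,0, 0,0,0,3,0,0,0, 0,0,0,2,0,0,0, 0,0,0,1.2,0,0,0, 0,0,0,0,0,0,0]'; python3 - <<'E'
from h import *
from bench import r
plan(r.observe(),tcp_for(14,-.00275,.001,.0),Rt(-6,-14),1,0)
E
python3 look.py 4
```

```text
t: 7.32
tcp_pos: [0.569, -0.0104, 0.1112]
tool_rot: [0.739, 0.663, 0.081, 0.09]
wrist_force: [0.2, -0.4, -0.6]
gripper_width: 0.086
total tool shift cm [0.21 0.07 3.02] turn [-0.09  0.04 -0.17]
[0, 0.21, 0.07, 3.02, -0.09, 0.04, -0.17]
[ 0.56901823 -0.01043464  0.11124699] [[0.1076, 0.965, 0.2391], [0.9942, -0.1044, -0.0259], [-0.0, 0.2405, -0.9707]] [ 0.15415708 -0.36241407 -0.55048354]
orange [286, 118, 50, 36, 1570] s [0.5755 0.5839 0.5948] t [0.0999 0.1078 0.1153] z [0.128 0.133 0.135] (array([594.1,  45.6]), array([15.7, 21.7]), 83.7)
plate [197, 0, 117, 264, 16873] s [0.543  0.57   0.6301] t [0.0052 0.1459 0.1982] z [0.024 0.026 0.027] (array([593.9,  32.7]), array([216.3,  89.5]), 84.1)
plate [271, 138, 37, 118, 3015] s [0.598  0.6148 0.6315] t [-0.0086  0.0518  0.0955] z [0.024 0.026 0.027] (array([616. , -23.5]), array([115. ,  34.2]), 84.5)
module [250, 127, 22, 188, 3551] tool x [-0.018   0.0281  0.0628] y [-0.0036 -0.      0.0039] z [-0.0403 -0.0391 -0.0378]
```

View pics/wrist4.png

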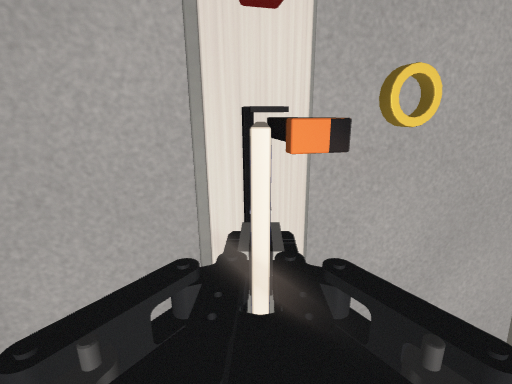

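```bash
python3 - <<'E'
import cv2
i=cv2.imread('pics/scene4.png')[170:300,170:310]
cv2.imwrite('pics/scene4z.png',cv2.resize(i,None,fx=4.5,fy=4.5,interpolation=cv2.INTER_CUBIC))
E
```

```text
(no output)
```

View pics/scene4z.png

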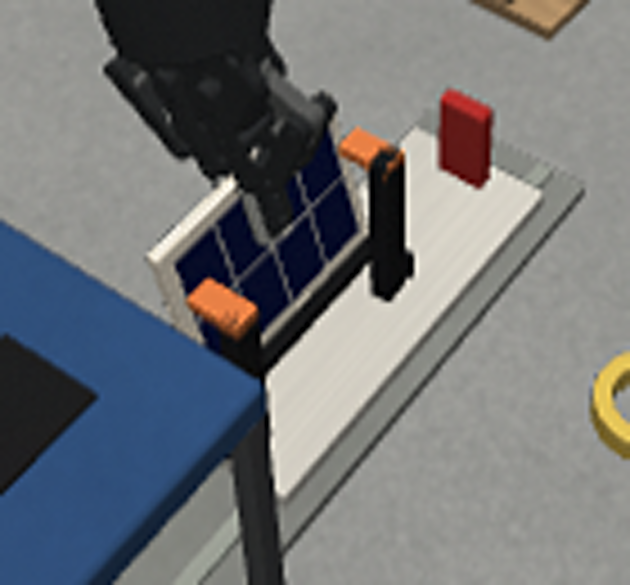

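```bash
python3 -m handwheel '[0,0.2,0.1,1,0,0,0, 0,0,0,0.7,0,0,0, 0,0,0,0.4,0,0,0, 0,0,0,0.3,0,0,0, 0,0,0,0.2,0,0,0, 0,0,0,0,0,0,0]'; python3 - <<'E'
from h import *
from bench import r
plan(r.observe(),tcp_for(14,-.00275,.001,.0),Rt(-6,-14),1,0)
E
```

```text
t: 8.22
tcp_pos: [0.5767, -0.0092, 0.0869]
tool_rot: [0.739, 0.663, 0.081, 0.091]
wrist_force: [0.1, -0.1, -1.7]
gripper_width: 0.086
total tool shift cm [ 0.01 -0.08  0.47] turn [-0.02  0.05 -0.18]
[0, 0.01, -0.08, 0.47, -0.02, 0.05, -0.18]
```

```bash
python3 -m handwheel '[0,0,-0.1,0.1,0,0,-0.2, 0,0,0,0.2,0,0,0, 0,0,0,0.2,0,0,0, 0,0,0,0,0,0,0]'; python3 - <<'E'
from h import *
from bench import r
plan(r.observe(),tcp_for(14,-.00275,.001,.0),Rt(-6,-14),1,0)
E
python3 look.py 5
```

```text
t: 8.72
tcp_pos: [0.5768, -0.0093, 0.0816]
tool_rot: [0.738, 0.664, 0.081, 0.091]
wrist_force: [-0.3, 0.1, -1.4]
gripper_width: 0.09
total tool shift cm [ 0.02  0.04 -0.04] turn [-0.03  0.05  0.02]
[0, 0.02, 0.04, -0.04, -0.03, 0.05, 0.02]
[ 0.57683355 -0.00933725  0.0816285 ] [[0.1044, 0.9652, 0.2399], [0.9945, -0.1011, -0.0262], [-0.001, 0.2414, -0.9704]] [-0.31769004  0.10336207 -1.42273532]
orange [293, 124, 84, 48, 2679] s [0.5754 0.5836 0.5957] t [0.0999 0.1081 0.1155] z [0.128 0.133 0.135] (array([597.9,  45.2]), array([16. , 29.9]), 83.6)
plate [187, 0, 135, 266, 20311] s [0.5429 0.5702 0.6299] t [0.0166 0.1435 0.1901] z [0.024 0.026 0.027] (array([594.4,  37.4]), array([188.9,  89.8]), 84.1)
plate [271, 144, 42, 120, 3235] s [0.5971 0.6135 0.6315] t [0.0028 0.056  0.0952] z [0.024 0.026 0.027] (array([616.1, -18.2]), array([104.2,  35. ]), 84.8)
module [231, 97, 58, 134, 1381] tool x [-0.0171  0.0631  0.0799] y [-0.0198 -0.0163  0.0178] z [0.0518 0.0538 0.062 ]
module [252, 114, 36, 11, 220] tool x [0.063  0.0658 0.0679] y [-0.0051  0.0046  0.0195] z [0.0468 0.0588 0.0627]
module [250, 127, 37, 188, 4760] tool x [-0.0184  0.0246  0.0624] y [-0.0036  0.0014  0.0191] z [-0.0403 -0.0389  0.0627]
```

View pics/wrist5.png

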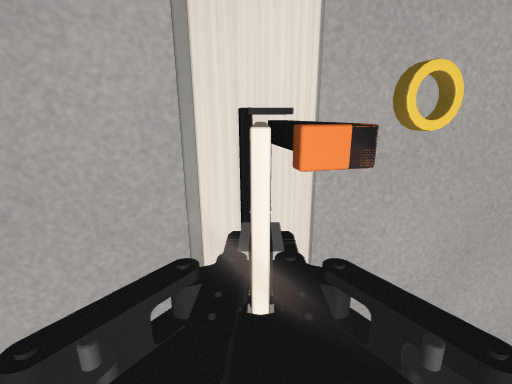

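```bash
python3 - <<'E'
from h import *
from bench import r
o=r.observe();p=o["tcp_pos"];R=Ro.from_quat(o["tool_rot"])
for i in range(1,8):
    a=14-2*i;q=tcp_for(a,-.00275-.0005*i/7,.001,0);Rn=Rt(-6,-a)
    print(a,(R.inv().apply(q-p)*100).round(2),(R.inv()*Rn).as_rotvec(degrees=True).round(2));p,R=q,Rn
print(p)
E
```

```text
12 [ 0.   0.2 -0. ] [2.   0.05 0.02]
10 [0.   0.19 0.02] [2. 0. 0.]
8 [-0.    0.19  0.02] [ 2.  0. -0.]
6 [-0.    0.19  0.02] [ 2.  0. -0.]
4 [-0.    0.19  0.02] [ 2.  0. -0.]
2 [-0.    0.19  0.02] [2. 0. 0.]
0 [0.   0.19 0.02] [2. 0. 0.]
[ 0.59018046 -0.01054844  0.0828    ]
```

```bash
python3 -m handwheel '[0,0,0.2,0,2,0,0, 0,0,0.2,0,2,0,0, 0,0,0.2,0,2,0,0, 0,0,0.2,0,2,0,0]'; python3 -m handwheel '[0,0,0.2,0,2,0,0, 0,0,0.2,0,2,0,0, 0,0,0.2,0,2,0,0, 0,0,0,0,0,0,0]'; python3 - <<'E'
from h import *
from bench import r
plan(r.observe(),tcp_for(0,-.0033,.001,.0),Rt(-6,0),1,0)
E
python3 look.py 6
```

```text
t: 9.38
tcp_pos: [0.5851, -0.0102, 0.0836]
tool_rot: [0.742, 0.668, 0.034, 0.039]
wrist_force: [0.2, -0.5, -1.4]
gripper_width: 0.081
t: 9.88
tcp_pos: [0.5913, -0.0107, 0.0836]
tool_rot: [0.743, 0.669, -0.0, 0.0]
wrist_force: [0.1, -0.4, -1.0]
gripper_width: 0.084
total tool shift cm [ 0.01 -0.12  0.08] turn [ 0.01  0.02 -0.02]
[0, 0.01, -0.12, 0.08, 0.01, 0.02, -0.02]
[ 0.59133264 -0.01072404  0.08356752] [[0.1048, 0.9945, 0.0002], [0.9945, -0.1048, -0.0005], [-0.0004, 0.0002, -1.0]] [ 0.10563765 -0.35498448 -1.00388037]
orange [220, 124, 57, 48, 2596] s [0.5761 0.5853 0.5945] t [0.0998 0.1078 0.1153] z [0.132 0.134 0.135] (array([593.3,  45.7]), array([16. , 19.2]), 84.4)
orange [304, 127, 5, 44, 118] s [0.6043 0.605  0.6054] t [0.1005 0.1079 0.1146] z [0.132 0.134 0.135] (array([612.7,  43.6]), array([14.6,  1.2]), 83.6)
plate [188, 0, 138, 266, 22911] s [0.5433 0.586  0.6312] t [0.0101 0.1384 0.1896] z [0.024 0.026 0.027] (array([594. ,  32.9]), array([192.2,  90.4]), 84.1)
module [232, 97, 57, 27, 890] tool x [0.063  0.0747 0.08  ] y [-0.0195  0.0014  0.0197] z [0.0566 0.0578 0.0592]
module [250, 172, 37, 143, 3482] tool x [-0.0186  0.014   0.0456] y [-0.0036  0.0013  0.0191] z [-0.0402 -0.0389  0.0588]
```

```bash
python3 - <<'E'
import cv2
i=cv2.imread('pics/scene6.png')[170:300,170:310]
cv2.imwrite('pics/scene6z.png',cv2.resize(i,None,fx=4.5,fy=4.5,interpolation=cv2.INTER_CUBIC))
E
```

```text
(no output)
```

View pics/scene6z.png

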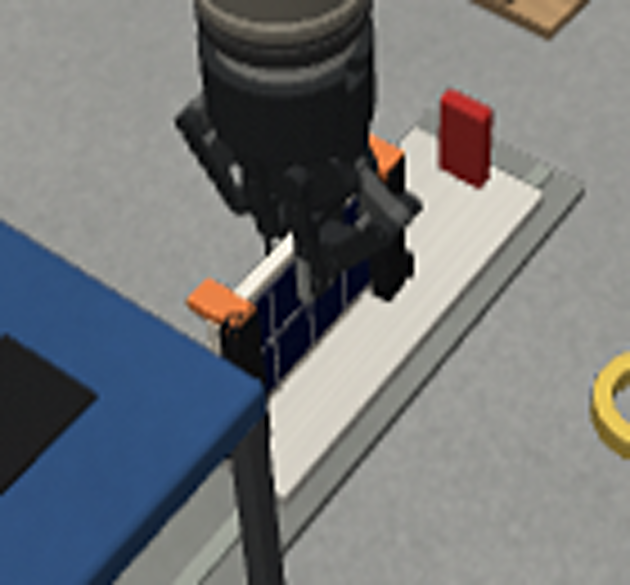

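View pics/wrist6.png

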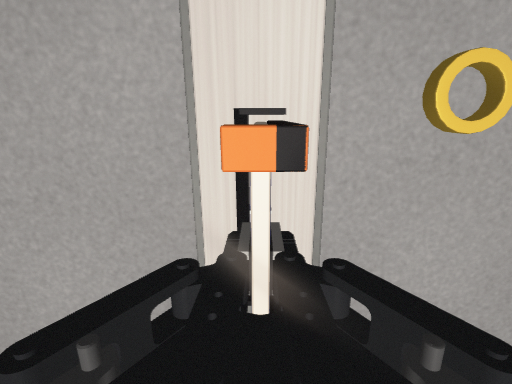

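```bash
python3 -m handwheel '[0,0,-0.1,0.1,0,0,0, 0,0,0,0.1,0,0,0, 0,0,0,0,0,0,0]'; python3 -m handwheel '[0,0,0,0.1,0,0,0, 0,0,0,0,0,0,0]'
```

```text
t: 10.4
tcp_pos: [0.5896, -0.0107, 0.0818]
tool_rot: [0.743, 0.669, -0.0, 0.0]
wrist_force: [1.0, 1.1, -1.2]
gripper_width: 0.083
t: 10.65
tcp_pos: [0.5899, -0.0107, 0.0814]
tool_rot: [0.743, 0.669, -0.0, 0.001]
wrist_force: [-0.7, -1.2, 2.9]
gripper_width: 0.084
```

```bash
python3 -m handwheel '[0.9,0,0,0,0,0,0, 1.2,0,0,0,0,0,0, 1.6,0,0,0,0,0,0, 2.2,0,0,0,0,0,0, 3,0,0,0,0,0,0, 4,0,0,0,0,0,0, 4,0,0,0,0,0,0]'; python3 look.py 7
```

```text
t: 11.52
tcp_pos: [0.5897, -0.0106, 0.0808]
tool_rot: [0.743, 0.669, -0.0, 0.0]
wrist_force: [0.3, -0.2, 1.2]
gripper_width: 0.469
[ 0.58973915 -0.01060533  0.08080732] [[0.1044, 0.9945, -0.0003], [0.9945, -0.1044, -0.0009], [-0.0009, -0.0002, -1.0]] [ 0.32227286 -0.17650348  1.16749894]
orange [224, 125, 58, 48, 2734] s [0.5761 0.5854 0.5945] t [0.1    0.108  0.1154] z [0.132 0.134 0.135] (array([593.2,  45.9]), array([15.8, 19.1]), 84.9)
plate [190, 0, 140, 291, 24124] s [0.5434 0.5869 0.631 ] t [-0.0176  0.136   0.1885] z [0.024 0.026 0.027] (array([592.6,  20.6]), array([214.7,  90.2]), 84.1)
module [232, 97, 57, 27, 690] tool x [0.0631 0.0759 0.0799] y [-0.0196 -0.0021  0.0188] z [0.0537 0.0552 0.0565]
module [251, 114, 38, 10, 243] tool x [0.0624 0.0658 0.0679] y [-0.0064  0.0049  0.0196] z [0.0538 0.0551 0.0563]
module [250, 173, 38, 142, 4053] tool x [-0.0505  0.0086  0.0449] y [-0.0034  0.0025  0.0194] z [-0.0408 -0.0393  0.0562]
module [234, 174, 6, 117, 426] tool x [-0.0733 -0.0205  0.0247] y [-0.0199 -0.0185 -0.0172] z [0.0541 0.0552 0.0565]
```

View pics/wrist7.png

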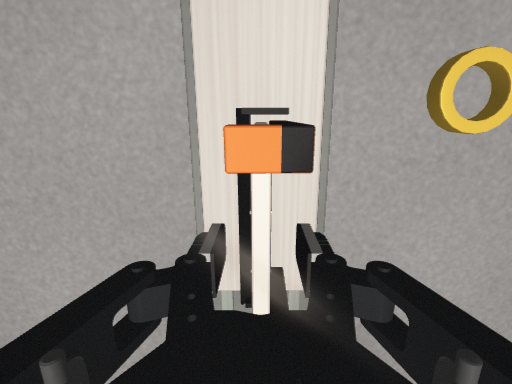

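```bash
python3 -m handwheel '[4,0,0,-1,0,0,0, 4,0,0,-2,0,0,0, 4,0,0,-3,0,0,0, 4,0,0,-3,0,0,0, 4,0,0,-1.5,0,0,0, 4,0,0,0,0,0,0]'; python3 look.py 8; python3 - <<'E'
from h import *
from bench import r
plan(r.observe(),.587*UX+.1990*UY+.13*Z,Rt(-6,0),4,6)
E
```

```text
t: 12.42
tcp_pos: [0.5905, -0.0103, 0.1871]
tool_rot: [0.743, 0.669, 0.001, 0.001]
wrist_force: [0.1, -0.5, -0.3]
gripper_width: 0.467
[ 0.59053866 -0.01027658  0.18710406] [[0.1043, 0.9945, 0.0025], [0.9945, -0.1043, -0.001], [-0.0007, 0.0026, -1.0]] [ 0.08886172 -0.48825172 -0.3342643 ]
orange [243, 121, 41, 23, 905] s [0.5764 0.5899 0.6041] t [0.0999 0.1077 0.1153] z [0.132 0.134 0.135] (array([598.5,  45.3]), array([15.4, 28.3]), 84.0)
orange [245, 263, 24, 22, 452] s [0.5761 0.586  0.5951] t [-0.0163 -0.0069  0.0001] z [0.129 0.133 0.135] (array([581.5, -69.3]), array([16.8, 19.1]), 84.9)
handle [240, 3, 37, 23, 781] s [0.5727 0.587  0.6012] t [0.1932 0.1972 0.2046] z [0.072 0.085 0.087] (array([604.5, 136.5]), array([12. , 28.9]), 82.7)
plate [214, 15, 90, 222, 13969] s [0.5433 0.5907 0.6314] t [-0.0188  0.1301  0.2126] z [0.024 0.026 0.027] (array([594.2,  34.3]), array([239.4,  90.1]), 84.2)
plate [254, 169, 1, 30, 30] s [0.5816 0.5817 0.5818] t [0.0265 0.0433 0.0599] z [0.025 0.026 0.027] (array([583. , -17.9]), array([34.1,  0. ]), 83.7)
module [254, 144, 12, 119, 1193] tool x [-0.0537  0.0007  0.0458] y [-0.0044 -0.0008  0.0033] z [0.0652 0.0665 0.0736]
total tool shift cm [14.82  0.04  5.42] turn [-0.15  0.08  0.01]
[6, 3.71, 0.01, 1.36, -0.04, 0.02, 0.0]
[6, 3.71, 0.01, 1.36, -0.04, 0.02, 0.0]
[6, 3.7, 0.01, 1.36, -0.04, 0.02, 0.0]
[6, 3.7, 0.01, 1.36, -0.04, 0.02, 0.0]
```

View pics/wrist8.png

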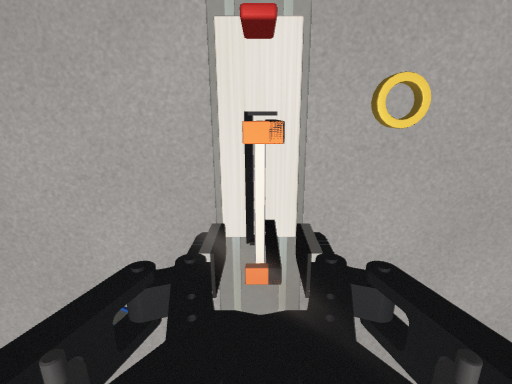

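```bash
python3 -m handwheel '[6,3.5,0,0,0,0,0, 6,4,0,0,0,0,0, 6,4,0,1.5,0,0,0, 6,3.3,0,3,0,0,0, 6,0,0,1,0,0,0, 6,0,0,0,0,0,0]'; python3 - <<'E'
from h import *
from bench import r
plan(r.observe(),.587*UX+.1990*UY+.048*Z,Rt(-6,0),4,6)
E
```

```text
t: 13.32
tcp_pos: [0.6042, 0.1351, 0.1286]
tool_rot: [0.743, 0.669, -0.003, -0.0]
wrist_force: [0.0, 0.1, 1.1]
gripper_width: 0.698
total tool shift cm [0.18 0.05 8.06] turn [-0.2   0.21 -0.01]
[6, 0.05, 0.01, 2.02, -0.05, 0.05, -0.0]
[6, 0.04, 0.01, 2.02, -0.05, 0.05, -0.0]
[6, 0.04, 0.01, 2.02, -0.05, 0.05, -0.0]
[6, 0.04, 0.01, 2.02, -0.05, 0.05, -0.0]
```

```bash
python3 -m handwheel '[6,0.2,0,2,0,0,0, 6,0,0,3,0,0,0, 6,0,0,2.2,0,0,0, 6,0,0,0.8,0,0,0, 5,0,0,0,0,0,0, 4,0,0,0,0,0,0, 3.4,0,0,0,0,0,0, 2.5,0,0,0,0,0,0]'; python3 -m handwheel '[2.5,0,0,0,0,0,0, 2.5,0,0,0,0,0,0]'
```

```text
t: 14.32
tcp_pos: [0.6047, 0.1392, 0.052]
tool_rot: [0.743, 0.669, -0.001, -0.0]
wrist_force: [-3.7, -0.6, 5.8]
gripper_width: 0.343
t: 14.58
tcp_pos: [0.6047, 0.1392, 0.052]
tool_rot: [0.743, 0.669, -0.001, -0.0]
wrist_force: [-3.1, -0.8, 5.8]
gripper_width: 0.342
```

```bash
python3 -m handwheel '[2.5,-0.5,0,0,0,0,0, 2.5,-1,0,0,0,0,0, 2.5,-1.5,0,0,0,0,0, 2.5,-2,0,0,0,0,0, 2.5,-2,0,0,0,0,0]'; python3 -m handwheel '[2.5,-2,0,0,0,0,0, 2.5,-2,0,0,0,0,0, 2.5,-2,0,0,0,0,0, 2.5,-1.5,0,0,0,0,0, 2.5,-1,0,0,0,0,0, 2.5,-0.5,0,0,0,0,0, 2.5,0,0,0,0,0,0]'; python3 look.py 9
```

```text
t: 15.2
tcp_pos: [0.5976, 0.0701, 0.052]
tool_rot: [0.743, 0.67, 0.0, -0.001]
wrist_force: [-3.3, 2.6, 7.1]
gripper_width: 0.336
t: 16.08
tcp_pos: [0.5881, -0.0218, 0.0519]
tool_rot: [0.743, 0.669, -0.001, 0.001]
wrist_force: [-4.6, -0.2, 8.7]
gripper_width: 0.338
[ 0.58813131 -0.02182247  0.05193551] [[0.105, 0.9945, -0.001], [0.9945, -0.105, -0.0025], [-0.0026, -0.0008, -1.0]] [-4.60995724 -0.20105442  8.6805343 ]
handle [229, 245, 64, 37, 2061] s [0.5735 0.5882 0.6016] t [0.0334 0.0419 0.0445] z [0.071 0.085 0.086] (array([588.3, -23. ]), array([12.4, 29.4]), 85.1)
plate [193, 200, 136, 54, 3596] s [0.5433 0.5872 0.6316] t [0.0193 0.045  0.0537] z [0.024 0.026 0.027] (array([587.9, -27. ]), array([38.9, 90.1]), 83.8)
plate [222, 282, 78, 33, 2015] s [0.5602 0.5871 0.6144] t [-0.0333 -0.0209 -0.008 ] z [0.024 0.026 0.027] (array([582.1, -82.3]), array([28.5, 56.5]), 82.9)
module [229, 96, 63, 100, 5889] tool x [0.0134 0.0488 0.0795] y [-0.0192 -0.      0.0192] z [0.0409 0.0422 0.0435]
module [230, 200, 61, 30, 1107] tool x [-0.0032  0.0082  0.0141] y [-0.0194  0.      0.0193] z [0.0251 0.0264 0.0277]
module [232, 282, 57, 33, 1634] tool x [-0.0731 -0.0596 -0.0471] y [-0.0192 -0.      0.0191] z [0.0253 0.0265 0.0277]
```

View pics/scene9.png

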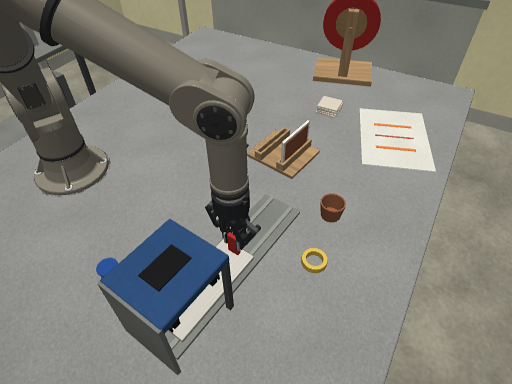

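```bash
python3 -m handwheel '[2.5,-0.5,0,0,0,0,0, 2.5,-0.5,0,0,0,0,0, 2.5,-0.4,0,0,0,0,0, 2.5,-0.2,0,0,0,0,0, 2.5,0,0,0,0,0,0]'; python3 -m handwheel '[2.5,-0.2,0,0,0,0,0, 2.5,0,0,0,0,0,0]'
```

```text
t: 16.85
tcp_pos: [0.5866, -0.0367, 0.0519]
tool_rot: [0.743, 0.669, -0.001, 0.0]
wrist_force: [-3.6, 0.5, 7.8]
gripper_width: 0.34
t: 17.1
tcp_pos: [0.5864, -0.0385, 0.0519]
tool_rot: [0.743, 0.669, -0.001, 0.0]
wrist_force: [-3.9, 2.3, 7.6]
gripper_width: 0.339
```

```bash
python3 -m handwheel '[2.5,-0.2,0,0,0,0,0, 2.5,0,0,0,0,0,0]'; python3 -m handwheel '[2.5,-0.2,0,0,0,0,0, 2.5,0,0,0,0,0,0]'
```

```text
t: 17.35
tcp_pos: [0.5864, -0.0385, 0.0519]
tool_rot: [0.743, 0.67, 0.0, -0.001]
wrist_force: [-2.8, 4.0, 6.0]
gripper_width: 0.338
t: 17.6
tcp_pos: [0.5864, -0.0385, 0.052]
tool_rot: [0.742, 0.67, 0.002, -0.001]
wrist_force: [-2.0, 5.6, 5.1]
gripper_width: 0.339
```

```bash
python3 -m handwheel '[2.5,-0.4,0,0,0,0,0, 2.5,-0.4,0,0,0,0,0, 2.5,0,0,0,0,0,0]'; python3 look.py 10 | head -3
```

```text
t: 17.98
tcp_pos: [0.5864, -0.0384, 0.052]
tool_rot: [0.741, 0.672, 0.006, -0.004]
wrist_force: [-0.7, 15.6, 3.3]
gripper_width: 0.341
[ 0.58641698 -0.03838849  0.05199753] [[0.0969, 0.9953, 0.003], [0.9952, -0.0969, 0.0145], [0.0147, 0.0016, -0.9999]] [-0.6651039  15.61805337  3.27489574]
handle [229, 244, 64, 38, 2036] s [0.5735 0.5886 0.6016] t [0.0165 0.0249 0.0277] z [0.071 0.085 0.086] (array([586.5, -39.6]), array([12.9, 29.2]), 84.9)
plate [193, 201, 135, 53, 3515] s [0.5433 0.5872 0.6315] t [0.003  0.0282 0.0369] z [0.024 0.025 0.027] (array([586.1, -43.2]), array([38.1, 90.6]), 84.7)
```

```bash
python3 -m handwheel '[2.5,0.2,0,0,0,0,0, 2.5,0.2,0,0,0,0,0]'
```

```text
t: 18.38
tcp_pos: [0.5864, -0.0385, 0.052]
tool_rot: [0.741, 0.671, 0.004, -0.003]
wrist_force: [-1.8, 8.9, 5.3]
gripper_width: 0.341
```

```bash
python3 -m handwheel '[2.5,0.15,0,0,0,0,0, 3.2,0,0,0,0,0,0, 3.6,0,0,0,0,0,0, 4.2,0,0,0,0,0,0, 5.5,0,0,0,0,0,0, 6,0,0,0,0,0,0, 6,0,0,0,0,0,0]'; python3 look.py 11
```

```text
t: 19.25
tcp_pos: [0.5862, -0.045, 0.0509]
tool_rot: [0.743, 0.669, -0.0, 0.0]
wrist_force: [-0.6, 1.0, -0.6]
gripper_width: 0.705
[ 0.58617718 -0.04502062  0.05087786] [[0.1043, 0.9945, -0.0001], [0.9945, -0.1043, -0.001], [-0.001, -0.0, -1.0]] [-0.62142756  1.04696713 -0.59080265]
handle [227, 234, 65, 37, 2131] s [0.5737 0.5882 0.6013] t [0.0165 0.025  0.0277] z [0.071 0.085 0.087] (array([586.3, -39.5]), array([12. , 29.1]), 84.1)
plate [191, 191, 138, 128, 10772] s [0.5442 0.5884 0.6309] t [-0.0543 -0.0123  0.0366] z [0.024 0.026 0.027] (array([582.9, -73. ]), array([97.8, 90. ]), 84.1)
module [229, 96, 63, 87, 3340] tool x [0.0247 0.0568 0.0789] y [-0.0194 -0.0046  0.0177] z [0.0399 0.0412 0.0425]
module [229, 191, 63, 49, 1284] tool x [-0.0065  0.0139  0.0205] y [-0.0195  0.0007  0.0196] z [0.0241 0.0253 0.0268]
module [232, 271, 57, 41, 2256] tool x [-0.0706 -0.0534 -0.0374] y [-0.0191 -0.      0.0191] z [0.0242 0.0253 0.0265]
```

View pics/wrist11.png

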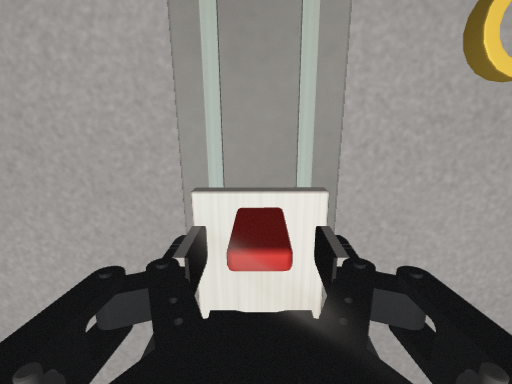

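```bash
python3 -m handwheel '[6,0.3,0,-0.5,0,0,0, 6,0.3,0,-2,0,0,0, 6,0,0,-3,0,0,0, 6,1,0,-4,0,0,0, 6,3,0,-4,0,0,0, 6,4,0,-3,0,0,0, 6,4,-2,0,0,0,0, 6,4,-3,0,0,0,0]'; python3 -m handwheel '[6,3,-4,0,0,0,0, 6,2,-4,0,0,0,0, 6,2,-3,0,0,0,0, 6,0,0,0,0,0,0]'; python3 look.py 12
```

```text
t: 20.4
tcp_pos: [0.554, 0.1273, 0.2166]
tool_rot: [0.743, 0.669, 0.001, 0.0]
wrist_force: [0.1, 0.8, -0.3]
gripper_width: 0.706
t: 20.9
tcp_pos: [0.4488, 0.21, 0.2166]
tool_rot: [0.741, 0.672, 0.0, 0.0]
wrist_force: [-0.1, 0.2, -0.2]
gripper_width: 0.706
[0.44883789 0.20997331 0.21664656] [[0.0967, 0.9953, 0.0006], [0.9953, -0.0967, -0.0003], [-0.0003, 0.0006, -1.0]] [-0.08932372  0.22823967 -0.15962881]
handle [371, 349, 27, 17, 279] s [0.5732 0.5897 0.6007] t [0.0173 0.0268 0.0283] z [0.07  0.081 0.086] (array([586.2, -38.9]), array([12. , 28.7]), 83.2)
plate [370, 320, 27, 32, 232] s [0.5888 0.6173 0.632 ] t [-0.0186  0.0114  0.0326] z [0.024 0.026 0.027] (array([613.8, -53.8]), array([19.3, 72.4]), 34.5)
```

View pics/scene12.png

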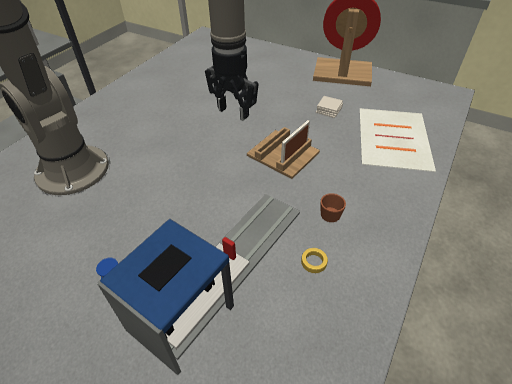

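View pics/top12.png

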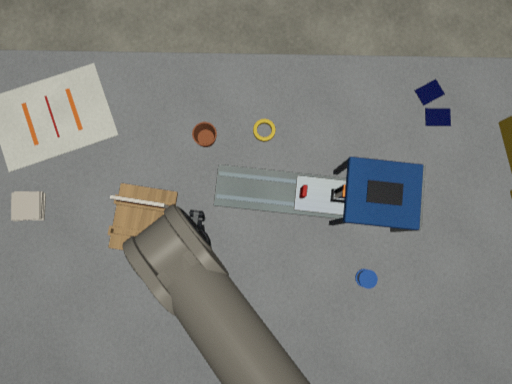

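```bash
python3 - <<'E'
from h import *
from bench import r
R=Rt(-6)*Ro.from_rotvec([0,-35,0],degrees=True)
print(R.apply([0,0,1]))
plan(r.observe(),.55*UX+.20*UY+.18*Z,R,6,6)
E
python3 -c "
import cv2
i=cv2.imread('pics/scene12.png')[225:365,130:270]
cv2.imwrite('pics/scene12z.png',cv2.resize(i,None,fx=4.2,fy=4.2,interpolation=cv2.INTER_CUBIC))"
```

```text
[-0.05995506 -0.57043432 -0.81915204]
total tool shift cm [-5.19 12.14  3.61] turn [  0.04 -34.92  -0.08]
[6, -0.86, 2.02, 0.6, 0.01, -5.82, -0.01]
[6, -0.8, 2.02, 0.69, 0.01, -5.82, -0.01]
[6, -0.73, 2.02, 0.76, 0.01, -5.82, -0.01]
[6, -0.65, 2.02, 0.83, 0.01, -5.82, -0.01]
[6, -0.56, 2.02, 0.89, 0.01, -5.82, -0.01]
[6, -0.46, 2.02, 0.95, 0.01, -5.82, -0.01]
```

View pics/scene12z.png

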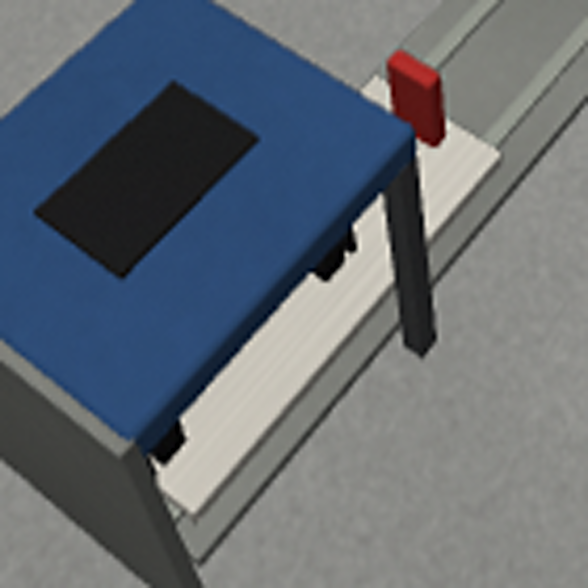

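```bash
python3 -m handwheel '[6,-0.5,2,0,0,-5.8,0, 6,-0.5,2,0.2,0,-5.8,0, 6,-0.5,2,0.3,0,-5.8,0, 6,-0.5,2,0.5,0,-5.8,0, 6,0,2,0.5,0,-5.8,0, 6,0,2,0.5,0,-5.9,0, 6,0,0,0,0,0,0]'; python3 look.py 13
```

```text
t: 21.92
tcp_pos: [0.5687, 0.1677, 0.1961]
tool_rot: [0.708, 0.638, -0.226, 0.2]
wrist_force: [-0.5, -0.1, 0.1]
gripper_width: 0.701
[0.5687335  0.16768899 0.19605405] [[0.0837, 0.9944, -0.0645], [0.8138, -0.1056, -0.5714], [-0.575, -0.0047, -0.8181]] [-0.50836081 -0.14401123  0.09045826]
orange [279, 292, 19, 8, 150] s [0.5767 0.5908 0.6052] t [-0.0781 -0.0636 -0.0612] z [0.127 0.133 0.134] (array([ 580.7, -131.4]), array([17.6, 28.9]), 84.9)
handle [278, 230, 21, 13, 256] s [0.5727 0.5867 0.6008] t [0.0193 0.0267 0.0288] z [0.07  0.08  0.086] (array([586.2, -37.5]), array([10.3, 28.6]), 83.9)
plate [258, 201, 59, 66, 1963] s [0.5435 0.5698 0.6318] t [-0.1926 -0.0324  0.0369] z [0.024 0.025 0.026] (array([ 576.3, -141.2]), array([236.8,  90. ]), 83.8)
```

View pics/wrist13.png

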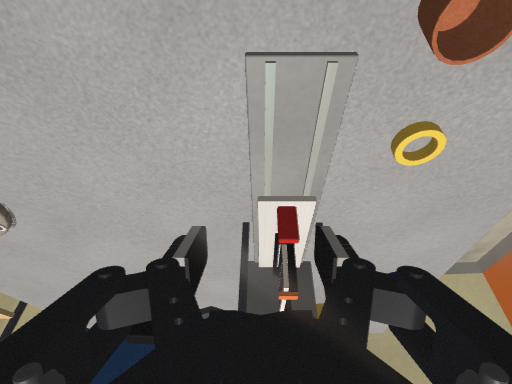

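```bash
python3 - <<'E'
from h import *
d=dict(np.load("wrist13.npz"));i=d["image"][190:320,240:330,::-1]
cv2.imwrite('pics/wrist13z.png',cv2.resize(i,None,fx=4.5,fy=4.5,interpolation=cv2.INTER_CUBIC))
P=d["P"];s=P@UX;t=P@UY;z=P[...,2];im=d["image"].astype(int)
m=(t<-.058)&(t>-.2)&(s>.57)&(s<.60)&(z>.04)&(z<.13)
hsv=cv2.cvtColor(d["image"],cv2.COLOR_RGB2HSV)
w=m&(hsv[...,1]<70)&(hsv[...,2]>90)
for lo in np.arange(.04,.125,.01):
    k=w&(z>=lo)&(z<lo+.01)
    if k.sum()>2:print(lo.round(3),k.sum(),np.percentile(s[k],[5,50,95]).round(4),np.percentile(t[k],[5,95]).round(4))
E
```

```text
0.04 19 [0.5853 0.5888 0.5923] [-0.0649 -0.0625]
0.05 28 [0.5849 0.5884 0.5919] [-0.0657 -0.0627]
0.06 27 [0.5843 0.5878 0.5913] [-0.1155 -0.0625]
0.07 35 [0.584  0.5874 0.5923] [-0.1642 -0.0628]
0.08 29 [0.5852 0.5884 0.592 ] [-0.0648 -0.0628]
0.09 31 [0.5847 0.588  0.5915] [-0.0659 -0.0627]
0.1 31 [0.5847 0.5888 0.5921] [-0.0686 -0.0627]
0.11 48 [0.5847 0.5868 0.5918] [-0.1706 -0.0626]
0.12 57 [0.5852 0.5884 0.5918] [-0.1786 -0.0649]
```

View pics/wrist13z.png

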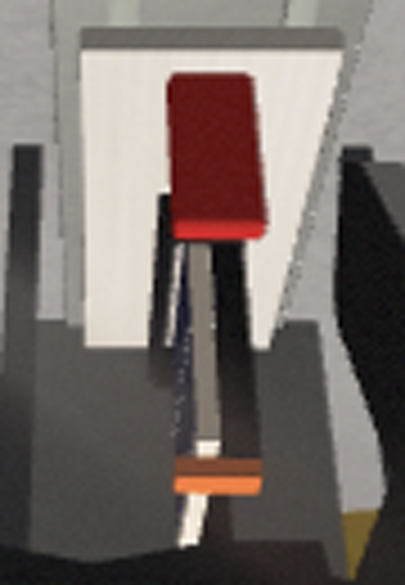

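The wrist view shows the module's end edge running straight up: s is about 0.588 at every height from 0.04 to 0.12 m, in the zoomed picture at ~(205,350). The carriage is at its stop, so I'm handing in.

```bash
python3 -c "
from bench import r
o=r.observe();print(o['t'],o['wrist_force']);print(r.finish_job())"
```

```text
22.075 [0.53461534 1.00826755 0.5879697 ]
the job is handed in; nothing more can be done
None
```

The solar module now stands upright in the carriage slot under the canopy, and the job was handed in at t = 22.1 s with the gripper open and clear. I lifted the module from the rack and lowered it in front of the noses at a 14° lean. I then straightened it in the slot and let go. Finally I pinched the red handle, slid the carriage home and released it.

**Last checks:**
- **Module upright:** the wrist camera's depth readings put its end edge at the same place across the slot, within about 2 mm, from z = 0.04 to 0.12 m.
- **Carriage home:** it stopped dead and the force rose to 15.6 N with no further movement. It had slid about 0.178 m from an estimated start of 0.011 m, which gives about 0.19 m. The handle did not move when I let go.
- **Other things:** the copper-faced blank is still in the rack. In the final scene and top pictures, the reel, tape and cup look to be where they were.

**Disagreements and limits:** the cameras differed by about 2 mm on where the slot lies, so I used the wrist camera's value, and the module went in without any contact force. The canopy hides most of the module, so only its near end could be checked at the end.

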